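# Snap the grease coupler onto a bearing block's tilted nipple

## Task

Set the bearing block, nipple up, squarely on the narrow sloping saddle of the stand, centred on it and close up to the lip at the saddle's low end, and let go of it. Then take the grease coupler out of its cup and press it squarely onto the tilted nipple until it snaps over the nipple's head and goes fully home, its rim down on the nipple's flange. Finish while still gripping the coupler and pressing it fully home against its spring; do not let go.

Things in the scene. Friction and masses are not known exactly. Their poses are not given: they have to be found in the camera images.
- block_center (a point): Centre (17 mm above the underside) of the loose bearing block: grey painted box 56 (its x) x 44 (its y) x 34 mm high, 0.35 kg, a dark bearing on both x faces, flat on the cart top at first, nipple up. Grip it across the 44 mm. Its two ends are alike. Axes are the block's, z up through the nipple.
- nipple_flange (a point): On the nipple's axis at the top face of its flange, 22 mm above block_center along the block's z (same axes). The steel nipple stands mid-top on the block: flange 36 mm diameter, 5 mm thick; above it a 10 mm stem, then a 16 mm head, widest 13.5 to 16 mm above the flange's top face, tapering to an 8 mm tip 22 mm above it.
- saddle_top (a point): Middle of the sloping top face of the fixed stand's steel saddle, 68 mm above the cart top. z is square to the face (28 degrees off vertical, leaning to the low end), x up the slope, y across. Face 66 mm long, only 34 mm wide: the block overhangs 5 mm each side and fingers pass beside it. Lip across the low end: 10 mm high, inner face at x = -29.5 mm. Base plate 110 x 80 x 8 mm.
- cup_floor (a point): Centre of the inner floor of the fixed cup that holds the coupler: floor 6 mm above the cart top, bore 38 mm diameter, rim 26 mm above the floor; square base plate 75 mm wide.
- coupler_grip (a point): On the coupler's axis half-way up its barrel, 60 mm above its mouth. Loose plain steel part, 0.25 kg, 92 mm long, upright in the cup, mouth down: sleeve 34 mm diameter for the lowest 36 mm, barrel 26 mm diameter up to 84 mm, 18 mm stub on top. Grip the barrel; fingertips may bear on the 4 mm step at 36 mm. z runs from mouth to stub.
- coupler_mouth (a point): Centre of the coupler's open lower rim (same axes); bore 29 mm diameter. Four sprung jaws inside, 4.5 mm above the rim, meet the nipple's taper when the rim is about 16 mm above the flange and have snapped over the head when it is about 9 mm above; that takes about 10 N. Fully home the rim rests on the flange.
- coupler_piston (a joint): Travel in m of the coupler's inner sprung piston, 0 when free, up to 0.010. The nipple's tip meets it when the rim is 8 mm above the flange; fully home it reads 0.0065 to 0.009 and pushes back with about 9 N. The jaws alone do not keep the coupler home: let go, it is kicked back and tips over.
Things that resemble listed ones, but are neither listed nor needed, are in the scene too. What is shaped like the part that bears coupler_grip but pink or purple is not meant.

How it is judged (in metres and radians):
On the way, in this order (a step that is already met when the one before it is completed fails the run):
1. the block is set squarely on the saddle, nipple up, and let go (x of block_center in the frame of saddle_top between -0.008 and 0.008 m and y of block_center in the frame of saddle_top between -0.01 and 0.01 m and z of block_center in the frame of saddle_top between 0.014 and 0.02 m and z of nipple_flange in the frame of saddle_top between 0.036 and 0.042 m and angle between the z axis of block_center and the z axis of saddle_top, either way round below 0.1 rad and angle between the y axis of block_center and the y axis of saddle_top, either way round below 0.2 rad and contact force between the fingers and block below 0.3 N and linear speed of block below 0.02 m/s), for 0.3 s.
2. the gripped coupler has snapped squarely over the nipple's head (x of block_center in the frame of saddle_top between -0.008 and 0.008 m and y of block_center in the frame of saddle_top between -0.01 and 0.01 m and z of block_center in the frame of saddle_top between 0.014 and 0.02 m and z of nipple_flange in the frame of saddle_top between 0.036 and 0.042 m and angle between the z axis of block_center and the z axis of saddle_top, either way round below 0.1 rad and angle between the y axis of block_center and the y axis of saddle_top, either way round below 0.2 rad and x of coupler_mouth in the frame of nipple_flange between -0.0035 and 0.0035 m and y of coupler_mouth in the frame of nipple_flange between -0.0035 and 0.0035 m and z of coupler_grip in the frame of nipple_flange above 0.05 m and angle between the z axis of coupler_grip and the z axis of nipple_flange, either way round below 0.1 rad and contact force between the fingers and coupler above 1 N and z of coupler_mouth in the frame of nipple_flange below 0.0075 m), for 0.1 s.
At the end, for the whole second after the job is handed in: Block on the saddle, nipple up, within 10 mm across, 8 mm along, 0.1 rad of square, 0.2 rad of turn; coupler on the nipple within 3.5 mm and 0.1 rad, rim within 2 mm of the flange, piston in over 4.5 mm, pressing the block with over 4 N, still gripped; both at rest (x of block_center in the frame of saddle_top between -0.008 and 0.008 m and y of block_center in the frame of saddle_top between -0.01 and 0.01 m and z of block_center in the frame of saddle_top between 0.014 and 0.02 m and z of nipple_flange in the frame of saddle_top between 0.036 and 0.042 m and angle between the z axis of block_center and the z axis of saddle_top, either way round below 0.1 rad and angle between the y axis of block_center and the y axis of saddle_top, either way round below 0.2 rad and x of coupler_mouth in the frame of nipple_flange between -0.0035 and 0.0035 m and y of coupler_mouth in the frame of nipple_flange between -0.0035 and 0.0035 m and z of coupler_grip in the frame of nipple_flange above 0.05 m and angle between the z axis of coupler_grip and the z axis of nipple_flange, either way round below 0.1 rad and contact force between the fingers and coupler above 1 N and z of coupler_mouth in the frame of nipple_flange below 0.002 m and value of joint coupler_piston above 0.0045 m and contact force between coupler and block above 4 N and contact force between the fingers and coupler above 2 N and linear speed of each of coupler, block below 0.02 m/s); the arm keeps its last pose, push and grip.
It also fails if it takes over 48 s, if anything falls off the work surface, if the arm or the gripper's body presses on something with over 40 N, if the wrist force passes 120 N, or if a joint passes its speed limit or range.

## Robot

A 7-joint arm with a two-finger parallel gripper is mounted at the origin on a cart in front of the work surface, level with it; the furniture and walls round the work are solid. World frame = base frame: x ahead of the robot, y to its left, z up, the work surface at z = 0. Lengths are in m, angles in degrees, forces in N, time in s.
With the tool pointing down it reaches from about 0.425 to 0.875 m from the base axis. Payload 4.7 kg.
Tool frame: the origin (TCP) lies at the very end of the fingers, on their centre line; the grasp point (between the pads) lies 19 mm behind it (bot.tcp_to_grasp is the distance from the TCP to the grasp point, in m); z points along the fingers, y is the line along which they close (so a half turn about z gives the same grasp; the last joint's range is limited). The gripper opens to 87 mm and grips with 3 to 60 N. Pads are 19 mm wide; open, the fingers measure 117 mm over their backs; the gripper's body (75 mm by 190 mm) begins 51 mm behind the grasp point.
Start: joints at [67.672, 18.392, -4.016, 83.108, 1.295, 78.541, -3.26], TCP at [0.255, -0.598, 0.195] pointing down, gripper open.
Joint ranges: [-163.93, 163.93], [-17.29, 119.83], [-79.2, 71.16], [3.27, 140.29], [-89.18, 269.18], [5.43, 117.66], [-154.24, 154.24]. Speed limits (degrees/s): [147.25, 147.25, 180, 180, 180, 180, 180].

## Interface

Orientations are given as a 3x3 rotation matrix whose columns are the frame's x, y, z axes.
In Python, from rig import bot, eyes gives the robot as it stands. The module is installed in compiled form; this text tells all that it offers.
- The arm moves only by the tool move_arm, never from a script. Its argument "rows" is a list of rows, each a list of 5 numbers: the closure, from -1 (fully open) to 1 (shut), so that 0 is half open, then the shift along the tool's x, y, z as a fraction of full scale, then the turn about the tool's z as a fraction of full scale. In form: [[hand, dx, dy, dz, turn], ...]. A call has 1 to 5 rows; each row shifts and turns the commanded pose from where the row before left it, along the tool's axes as they then stand; what a row does not reach is not made up. Full scale, the value 1, is 120 mm for a shift and 0.15 rad for a turn. A row lasts 1/10 s, in which the tool goes at most 50 mm and 8.59 degrees, less where a joint would pass 70% of its speed; a pose out of reach is approached as far as the arm can. A call with a number of a shift or a turn outside -1 to 1 is refused whole. A call with a gripper value outside its range is refused whole. The fingers move at their own pace and stop on an object; "squeeze" is the grip in N (left out, the last holds). Time passes only in rows, so rows that do not move let the fingers close. It gives the time, the measured TCP pose, the force, the opening and the grip force at its end, in the units of the state.
- bot.state(): the state, without advancing time (a new reading comes with each control period).
- eyes.grab_frame(name): name is "side" or "top"; returns the picture (480x640x3 uint8, red, green, blue); there is no depth.
- eyes.get_calibration(name): a dict with "intrinsics" (3x3 intrinsics, pixels), "R" (3x3) and "t" (3): a world point X has camera coordinates R X + t. Camera axes: x right, y down, z forward; pixel columns grow to the right and rows downward; lengths in m; the calibration is good to about 2 mm. A picture is of the moment at which its call begins. get_calibration takes no time and is no camera call.
- bot.close_job(): hands the job in; it is judged then, once.
The state is a dict: "clock": time; "joint_positions": joint angles; "dq": joint speeds; "effort": joint torques, N m; "tcp_pos": TCP position; "tool_rot": TCP orientation; "force": force on the tool from outside, world axes, zero at the start; "ft_torque": the same for the moment, N m; "grip_width": finger opening in m; "finger_force": force on a finger pad.
Only numpy, scipy, OpenCV 4.12 (cv2) and the standard library are available. Lean on these libraries where they do the work, as an engineer would, in place of code of your own. Each camera call takes 0.05 s, during which the arm holds its last target. There are 200 camera calls.

## Working session

There is one attempt and no reset: what is moved stays moved. The work goes in short steps, Python scripts to look and compute and a tool call to move; the robot and the scene stay as the last step left them, time stands still between calls to the robot, and variables do not carry over. Pictures are saved under pics/ and viewed, at most 10 in all, crops included, and the job is handed in when it is done.

Besides the shell and the picture viewer there is one more tool, called after "Call:" by a JSON object that holds its "api" and its "payload". move_arm: Moves the arm, as the interface text tells. Shift numbers are shares of 120 mm and turn numbers shares of 0.15 rad, none past 1 either way. Its arguments: {"type":"object","properties":{"rows":{"type":"array","items":{"type":"array","items":{"type":"number","minimum":-1,"maximum":1}}},"squeeze":{"type":"number"}},"required":["rows"]}

```bash
mkdir -p pics; ls; python3 - <<'E'
from rig import bot,eyes
import cv2,numpy as np
np.set_printoptions(precision=4,suppress=True)
s=bot.state()
for k,v in s.items(): print(k,np.array(v))
for n in("side","top"):
    cv2.imwrite(f"pics/{n}0.png",eyes.grab_frame(n)[:,:,::-1]);c=eyes.get_calibration(n)
    print(n,c["intrinsics"],c["R"],c["t"],-np.array(c["R"]).T@c["t"])
E
```

```text
pics
clock 0.0
joint_positions [67.6716 18.4385 -4.0182 83.1749  1.2957 78.5382 -3.2586]
dq [-0.0241 -0.0074  0.0497 -0.0374  0.0514 -0.0396 -0.0669]
effort [ -0.     -49.1295  -0.4038 -31.2527  -0.064    0.0437   0.0002]
tcp_pos [ 0.2551 -0.5972  0.1937]
tool_rot [[ 0.9195  0.393  -0.0008]
 [ 0.393  -0.9195  0.0017]
 [-0.0001 -0.0019 -1.    ]]
force [ 0.3771  0.251  -0.793 ]
ft_torque [0.0484 0.0167 0.0423]
finger_force 0.0
grip_width 0.0871930460632436
side [[535.1574   0.     318.4428]
 [  0.     535.1574 237.4725]
 [  0.       0.       1.    ]] [[-0.9971  0.0755  0.0095]
 [ 0.0357  0.5754 -0.8171]
 [-0.0671 -0.8144 -0.5764]] [0.4726 0.0439 1.01  ] [0.5375 0.7617 0.6136]
top [[483.7866   0.     318.788 ]
 [  0.     483.7866 239.4777]
 [  0.       0.       1.    ]] [[-0.0289 -0.9996 -0.0026]
 [-0.9982  0.029  -0.0515]
 [ 0.0516  0.0011 -0.9987]] [0.0302 0.4695 0.9118] [0.4225 0.0156 0.9349]
```

View pics/side0.png

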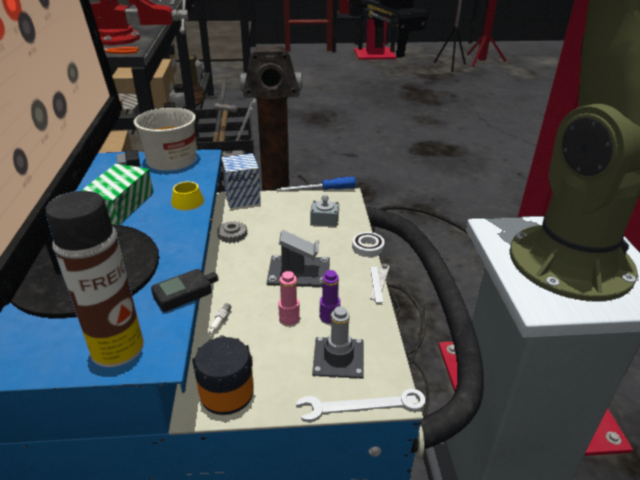

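View pics/top0.png

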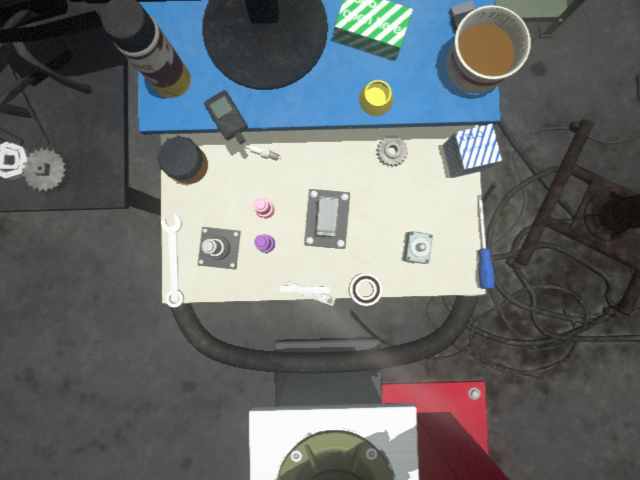

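```bash
python3 - <<'E'
import cv2,numpy as np
t=cv2.imread("pics/top0.png");s=cv2.imread("pics/side0.png")
def c(im,x,y,w,h): return cv2.resize(im[y:y+h,x:x+w],(400,300),interpolation=cv2.INTER_CUBIC)
a=np.hstack([c(t,280,180,100,75),c(s,250,218,100,75)])
b=np.hstack([c(t,385,215,64,48),c(s,298,185,56,42)])
cv2.imwrite("pics/comp1.png",np.vstack([a,b]))
E
```

```text
(no output)
```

View pics/comp1.png

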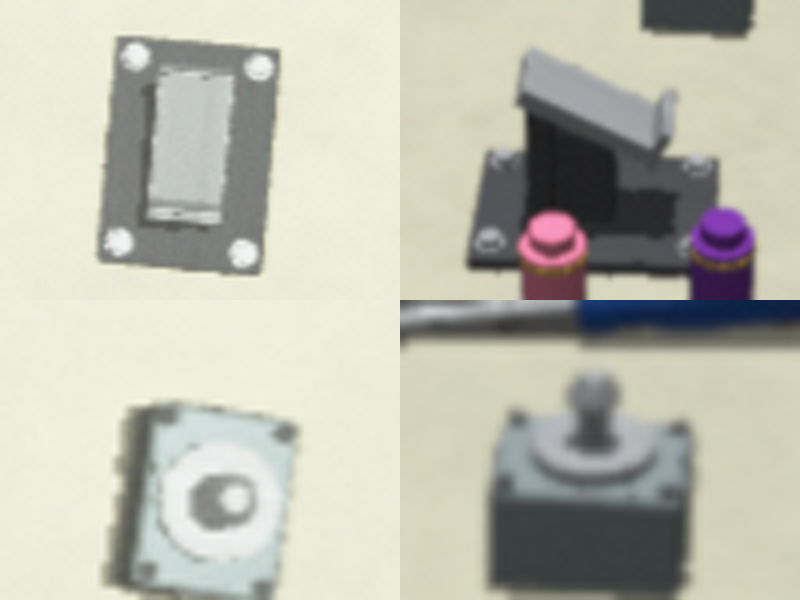

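```bash
cat > h.py <<'E'
import cv2,numpy as np
from rig import bot,eyes
np.set_printoptions(precision=4,suppress=True)
def ray(n,p,z):
    c=eyes.get_calibration(n);K,R,t=[np.array(c[k]) for k in("intrinsics","R","t")]
    o=-R.T@t;d=R.T@np.linalg.inv(K)@np.array([p[0],p[1],1.])
    return (o+d*(z-o[2])/d[2])[:2]
def proj(n,X):
    c=eyes.get_calibration(n);q=np.array(c["R"])@X+np.array(c["t"]);q=np.array(c["intrinsics"])@q
    return q[:2]/q[2]
def sub(n,im,x,y,w,h): return im[y:y+h,x:x+w].astype(int)
def rect(m,x,y):
    c,_=cv2.findContours(m.astype(np.uint8),cv2.RETR_EXTERNAL,cv2.CHAIN_APPROX_NONE)
    c=max(c,key=cv2.contourArea);r=cv2.minAreaRect(c)
    return cv2.boxPoints(r)+[x,y],cv2.contourArea(c)
E
python3 - <<'E'
from h import *
t=cv2.imread("pics/top0.png").astype(int)
def do(name,x,y,w,h,f,z):
    s=t[y:y+h,x:x+w];m=f(s);b,a=rect(m,x,y);P=np.array([ray("top",p,z) for p in b])
    print(name,a,b.round(1).tolist(),"\n",P.tolist() and P.round(4).tolist(),"ctr",P.mean(0),"sides",np.linalg.norm(P[1]-P[0]),np.linalg.norm(P[2]-P[1]),
      "ang",[np.degrees(np.arctan2(*(P[i+1]-P[i])[::-1])).round(1) for i in(0,1)])
warm=lambda s:s[...,2]-s[...,0]
print(t[235:262:3,400:436:3].tolist()[4])
do("plate",296,182,64,74,lambda s:(warm(s)<12)&(s.max(-1)<150)|(warm(s)<8),.008)
do("block",395,225,48,46,lambda s:(warm(s)<6)&(s.max(-1)>140),.034)
do("saddle",312,190,36,50,lambda s:(s.min(-1)>145),.068)
do("cupplate",190,220,60,54,lambda s:(warm(s)<12),.006)
# hand-read points
for n,p in {"hiL":(320,196.3),"hiR":(338.8,198),"loL":(317,235),"loR":(334.5,235.8)}.items():
    print(n,ray("top",p,.0835 if n[:2]=="hi" else .0525))
print("flange",ray("top",(420.2,247),.039))
t8=cv2.imread("pics/top0.png");s8=cv2.imread("pics/side0.png")
c=lambda im,x,y,w,h: cv2.resize(im[y:y+h,x:x+w],(400,300),interpolation=cv2.INTER_CUBIC)
cv2.imwrite("pics/comp2.png",np.vstack([np.hstack([c(t8,190,220,64,48),c(s8,300,300,80,60)]),np.hstack([c(t8,395,225,52,39),c(s8,300,190,56,42)])]))
E
```

```text
[[222, 240, 239], [166, 188, 187], [90, 98, 96], [187, 192, 179], [237, 238, 235], [186, 190, 186], [131, 135, 133], [223, 225, 223], [210, 214, 209], [233, 234, 231], [208, 215, 205], [218, 235, 235]]
plate 2182.5 [[303.9, 244.8], [308.8, 188.7], [349.5, 192.3], [344.6, 248.3]] 
 [[0.461, 0.0453], [0.5689, 0.033], [0.5598, -0.0452], [0.452, -0.0324]] ctr [0.5104 0.0002] sides 0.10860149428128277 0.07867805591386699 ang [np.float64(-6.5), np.float64(-96.7)]
block 593.0 [[405.4, 260.1], [409.6, 230.8], [432.3, 234.0], [428.1, 263.3]] 
 [[0.426, -0.1434], [0.4803, -0.1533], [0.473, -0.1953], [0.4188, -0.1853]] ctr [ 0.4496 -0.1693] sides 0.05516269355747741 0.04264257071857509 ang [np.float64(-10.3), np.float64(-99.8)]
saddle 679.0 [[316.3, 234.1], [319.3, 195.6], [338.6, 197.1], [335.6, 235.6]] 
 [[0.4771, 0.0207], [0.5464, 0.0134], [0.5426, -0.0214], [0.4734, -0.014]] ctr [ 0.5099 -0.0003] sides 0.06967280466718086 0.034972018199364935 ang [np.float64(-6.0), np.float64(-96.1)]
cupplate 1391.5 [[197.5, 264.8], [201.6, 226.5], [239.8, 230.6], [235.7, 268.9]] 
 [[0.4285, 0.2506], [0.502, 0.2415], [0.492, 0.1681], [0.4186, 0.1775]] ctr [0.4603 0.2094] sides 0.07402810493555428 0.07411897795967187 ang [np.float64(-7.1), np.float64(-97.8)]
hiL [0.5429 0.0121]
hiR [ 0.5389 -0.0211]
loL [0.4764 0.0195]
loR [ 0.474  -0.0124]
flange [ 0.4494 -0.1708]
```

View pics/comp2.png

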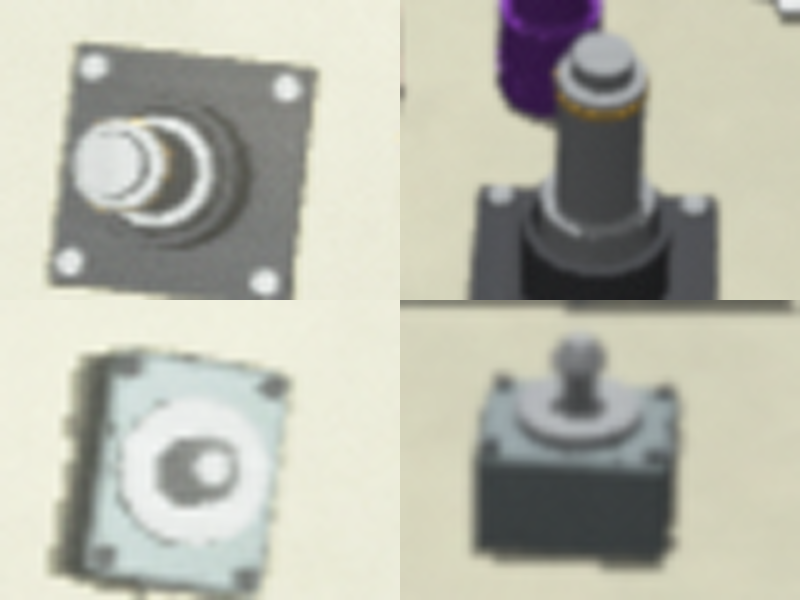

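```bash
cat >> h.py <<'E'
def plan(xyz,yaw,n,hand,p=None,y0=None):
    s=bot.state();R=np.array(s["tool_rot"]);p=np.array(s["tcp_pos"]) if p is None else np.array(p)
    a=np.arctan2(R[1,0],R[0,0]) if y0 is None else np.radians(y0);yaw=np.radians(yaw)
    d=(np.array(xyz)-p)/n;dt=-(yaw-a)/n
    for i in range(n):
        c,sn=np.cos(a),np.sin(a)
        v=np.array([d[0]*c+d[1]*sn,d[0]*sn-d[1]*c,-d[2]])/.12
        print("[%g,%.3f,%.3f,%.3f,%.3f]"%(hand,*v,dt/.15),end=",");a-=dt
    print()
def st():
    s=bot.state();R=np.array(s["tool_rot"])
    print("t",s["clock"],"tcp",np.array(s["tcp_pos"]),"yaw",np.degrees(np.arctan2(R[1,0],R[0,0])).round(2),"F",np.array(s["force"]),"w",s["grip_width"],"ff",s["finger_force"])
E
python3 - <<'E'
from h import *
for n,p,z in [("top",(207.3,246.4),.098),("side",(340.6,310),.098),("top",(422.3,246.6),.061),("side",(324.9,195.6),.061)]: print(n,ray(n,p,z))
plan((.449,-.170,.19),-10.3,11,-1)
plan((.449,-.170,.005),-10.3,5,-1,(.449,-.170,.19),-10.3)
E
```

```text
top [0.4593 0.2098]
side [0.4597 0.2112]
top [ 0.4493 -0.17  ]
side [ 0.4491 -0.1642]
[-1,0.262,-0.240,0.003,0.354],[-1,0.249,-0.253,0.003,0.354],[-1,0.235,-0.266,0.003,0.354],[-1,0.221,-0.278,0.003,0.354],[-1,0.206,-0.290,0.003,0.354],[-1,0.190,-0.300,0.003,0.354],[-1,0.174,-0.310,0.003,0.354],[-1,0.157,-0.319,0.003,0.354],[-1,0.140,-0.327,0.003,0.354],[-1,0.123,-0.334,0.003,0.354],[-1,0.105,-0.340,0.003,0.354],
[-1,0.000,-0.000,0.308,-0.000],[-1,0.000,-0.000,0.308,-0.000],[-1,0.000,-0.000,0.308,-0.000],[-1,0.000,-0.000,0.308,-0.000],[-1,0.000,-0.000,0.308,-0.000],
```

Call:
{"api": "move_arm", "payload": {"rows": [[-1,0.26,-0.24,0,0.354],[-1,0.25,-0.25,0,0.354],[-1,0.235,-0.265,0,0.354],[-1,0.22,-0.28,0,0.354],[-1,0.205,-0.29,0,0.354]]}}

```text
clock: 0.6
tcp_pos: [0.3436, -0.4021, 0.1944]
tool_rot: [[0.991, 0.136, -0.0], [0.136, -0.991, 0.0], [-0.0, -0.0, -1.0]]
force: [0.9, 0.8, -0.1]
grip_width: 0.0871
finger_force: 0.0
```

Call:
{"api": "move_arm", "payload": {"rows": [[-1,0.19,-0.3,0,0.354],[-1,0.175,-0.31,0,0.354],[-1,0.155,-0.32,0,0.354],[-1,0.14,-0.325,0,0.354],[-1,0.125,-0.335,0,0.354]]}}

```text
clock: 1.1
tcp_pos: [0.4317, -0.2081, 0.1945]
tool_rot: [[0.992, -0.129, -0.0], [-0.129, -0.992, -0.0], [-0.0, 0.0, -1.0]]
force: [1.1, -0.5, 0.9]
grip_width: 0.0867
finger_force: 0.0
```

Call:
{"api": "move_arm", "payload": {"rows": [[-1,0.105,-0.34,0,0.354],[-1,0,0,0.2,0],[-1,0,0,0,0]]}}

```text
clock: 1.4
tcp_pos: [0.4474, -0.169, 0.1681]
tool_rot: [[0.984, -0.176, -0.005], [-0.176, -0.984, 0.002], [-0.005, -0.001, -1.0]]
force: [-0.6, -0.4, -0.5]
grip_width: 0.0871
finger_force: 0.0
```

```bash
python3 - <<'E'
from h import *
st();plan((.449,-.170,.005),-10.3,5,-1)
E
```

```text
t 1.4 tcp [ 0.4474 -0.169   0.1681] yaw -10.15 F [-0.5959 -0.4409 -0.5043] w 0.08705539108811504 ff 0.0
[-1,0.003,0.001,0.272,0.003],[-1,0.003,0.001,0.272,0.003],[-1,0.003,0.001,0.272,0.003],[-1,0.003,0.001,0.272,0.003],[-1,0.003,0.001,0.272,0.003],
```

Call:
{"api": "move_arm", "payload": {"rows": [[-1,0.01,0,0.3,0],[-1,0,0,0.3,0],[-1,0,0,0.3,0],[-1,0,0,0.3,0],[-1,0,0,0.15,0]]}}

```text
clock: 1.9
tcp_pos: [0.4476, -0.1719, 0.006]
tool_rot: [[0.983, -0.182, -0.005], [-0.182, -0.983, 0.001], [-0.005, -0.001, -1.0]]
force: [-0.0, -0.2, -0.4]
grip_width: 0.0871
finger_force: 0.0
```

Call:
{"api": "move_arm", "payload": {"rows": [[1,0,0,0,0],[1,0,0,0,0],[1,0,0,0,0],[1,0,0,0,0],[1,0,0,0,0]], "squeeze": 12}}

```text
clock: 2.4
tcp_pos: [0.4511, -0.1716, 0.0098]
tool_rot: [[0.984, -0.18, 0.002], [-0.18, -0.984, -0.001], [0.002, 0.001, -1.0]]
force: [0.3, 0.6, 0.4]
grip_width: 0.055
finger_force: 0.0
```

```bash
python3 - <<'E'
from h import *
st()
E
```

```text
t 2.4 tcp [ 0.4511 -0.1716  0.0098] yaw -10.34 F [0.3244 0.5802 0.4257] w 0.054972790125830916 ff 0.0
```

Call:
{"api": "move_arm", "payload": {"rows": [[1,0,0,0,0],[1,0,0,0,0],[1,0,0,0,0]]}}

```text
clock: 2.7
tcp_pos: [0.4506, -0.1709, 0.009]
tool_rot: [[0.984, -0.179, 0.0], [-0.179, -0.984, 0.0], [0.0, -0.0, -1.0]]
force: [0.0, 1.3, 1.8]
grip_width: 0.0347
finger_force: 12.0
```

```bash
python3 - <<'E'
from h import *
t8=eyes.grab_frame("top")[:,:,::-1];s8=eyes.grab_frame("side")[:,:,::-1]
c=lambda im,x,y,w,h: cv2.resize(im[y:y+h,x:x+w],(400,400),interpolation=cv2.INTER_CUBIC)
cv2.imwrite("pics/comp3.png",np.hstack([c(t8,370,200,100,100),c(s8,285,160,80,80)]))
st()
E
```

```text
t 2.8 tcp [ 0.4506 -0.1709  0.0089] yaw -10.32 F [0.2433 1.5258 2.0471] w 0.03474134014209497 ff 12.000196427106857
```

View pics/comp3.png

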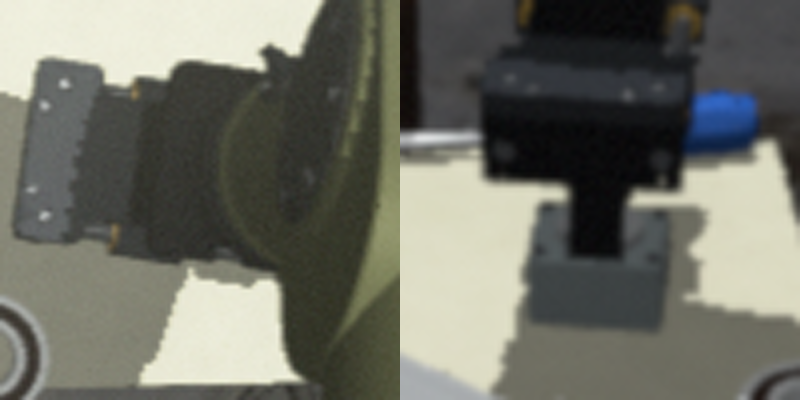

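```bash
python3 - <<'E'
from h import *
for z in(.009,.034,.04): print(z,proj("side",np.array([.45,-.148,z])),proj("side",np.array([.45,-.17,z])))
print([proj("side",np.array([.449+a*.984+b*.18,-.17-a*.18+b*.984,z])).round(1).tolist() for a,b,z in[(.028,.022,.034),(-.028,.022,.034),(.028,.022,0),(-.028,.022,0)]])
E
```

```text
0.009 [324.7142 221.5701] [323.8152 215.7401]
0.034 [324.9157 211.2431] [324.0015 205.505 ]
0.04 [324.9648 208.7235] [324.047  203.0086]
[[309.7, 210.3], [337.3, 212.1], [309.7, 224.3], [336.8, 226.1]]
```

Call:
{"api": "move_arm", "payload": {"rows": [[-1,0,0,0,0],[-1,0,0,0,0],[-1,0,0,0,0],[-1,0,0,0,0],[-1,0,0,0,0]]}}

```text
clock: 3.3
tcp_pos: [0.4503, -0.1712, 0.0087]
tool_rot: [[0.984, -0.179, -0.0], [-0.179, -0.984, -0.0], [-0.0, 0.0, -1.0]]
force: [-0.4, 0.1, 0.3]
grip_width: 0.0668
finger_force: 0.0
```

```bash
python3 - <<'E'
from h import *
st();s=eyes.grab_frame("side")[:,:,::-1]
cv2.imwrite("pics/open.png",s);np.save("o.npy",s)
for x in(318,324,330): print(x,s[190:245,x].max(-1).tolist())
E
```

```text
t 3.3 tcp [ 0.4503 -0.1712  0.0087] yaw -10.34 F [-0.42    0.1391  0.2515] w 0.06676619958147077 ff 0.0
318 [11, 10, 11, 13, 9, 13, 20, 47, 75, 74, 52, 36, 32, 36, 43, 45, 40, 36, 37, 39, 37, 34, 31, 27, 28, 38, 59, 67, 67, 67, 67, 67, 66, 66, 73, 92, 108, 111, 111, 111, 112, 111, 112, 111, 111, 110, 110, 110, 111, 110, 122, 147, 154, 159, 165]
324 [11, 10, 11, 13, 12, 12, 13, 11, 13, 14, 13, 11, 10, 10, 12, 11, 10, 11, 10, 13, 12, 11, 12, 10, 13, 21, 44, 62, 65, 66, 66, 66, 66, 66, 69, 82, 104, 111, 112, 111, 112, 112, 112, 111, 112, 111, 109, 109, 108, 110, 109, 110, 110, 111, 111]
330 [11, 10, 13, 12, 9, 13, 22, 80, 151, 175, 131, 97, 91, 93, 93, 93, 91, 85, 75, 71, 77, 84, 84, 76, 67, 65, 67, 67, 67, 67, 66, 67, 67, 66, 66, 75, 96, 108, 110, 111, 111, 110, 110, 111, 112, 111, 110, 110, 109, 109, 110, 110, 110, 110, 110]
```

Call:
{"api": "move_arm", "payload": {"rows": [[-1,0,0,0,0],[-1,0,0,0,0],[-1,0,0,0.1,0],[-1,0,0,0.1,0],[-1,0,0,0,0]]}}

```text
clock: 3.85
tcp_pos: [0.4483, -0.1703, -0.0176]
tool_rot: [[0.984, -0.179, -0.004], [-0.179, -0.984, 0.002], [-0.004, -0.001, -1.0]]
force: [-0.8, 0.8, 0.4]
grip_width: 0.0866
finger_force: 0.0
```

```bash
python3 - <<'E'
from h import *
st();s=eyes.grab_frame("side")[:,:,::-1]
for x in(318,324,330): print(x,s[190:245,x].max(-1).tolist())
E
```

```text
t 3.85 tcp [ 0.4483 -0.1703 -0.0176] yaw -10.32 F [-0.848   0.8332  0.3719] w 0.08655776816161337 ff 0.0
318 [60, 54, 37, 27, 24, 23, 22, 14, 12, 9, 9, 14, 12, 10, 13, 11, 11, 11, 16, 25, 39, 41, 39, 33, 33, 33, 34, 36, 36, 36, 36, 36, 35, 37, 40, 51, 59, 61, 60, 76, 103, 112, 112, 112, 111, 110, 110, 110, 111, 111, 122, 148, 155, 159, 167]
324 [61, 56, 45, 31, 23, 24, 24, 15, 12, 12, 11, 10, 11, 12, 12, 9, 14, 9, 8, 13, 12, 13, 12, 10, 13, 15, 13, 11, 12, 13, 14, 12, 13, 13, 12, 11, 11, 11, 14, 41, 81, 107, 112, 113, 112, 111, 109, 110, 109, 110, 110, 110, 111, 111, 111]
330 [62, 65, 63, 41, 26, 24, 24, 19, 15, 13, 11, 11, 10, 12, 13, 11, 10, 14, 13, 26, 53, 74, 78, 72, 65, 62, 62, 62, 62, 64, 62, 62, 61, 62, 62, 69, 88, 100, 101, 103, 106, 110, 111, 111, 112, 111, 111, 110, 109, 109, 110, 110, 111, 111, 110]
```

Call:
{"api": "move_arm", "payload": {"rows": [[-1,0,0,0.07,0],[-1,0,0,0,0],[1,0,0,0,0],[1,0,0,0,0],[1,0,0,0,0]], "squeeze": 12}}

```text
clock: 4.4
tcp_pos: [0.4507, -0.1712, -0.0234]
tool_rot: [[0.984, -0.179, 0.001], [-0.179, -0.984, -0.0], [0.001, 0.0, -1.0]]
force: [-0.6, 1.2, 0.1]
grip_width: 0.0707
finger_force: 0.0
```

Call:
{"api": "move_arm", "payload": {"rows": [[1,0,0,0,0],[1,0,0,0,0],[1,0,0,0,0],[1,0,0,0,0],[1,0,0,0,0]]}}

```text
clock: 4.9
tcp_pos: [0.4504, -0.1711, -0.0236]
tool_rot: [[0.984, -0.179, 0.0], [-0.179, -0.984, -0.0], [0.0, 0.0, -1.0]]
force: [0.1, -0.0, 1.0]
grip_width: 0.0439
finger_force: 12.0
```

```bash
python3 - <<'E'
from h import *
plan((.4505,-.171,.12),-10.3,4,1)
plan((.52,-.001,.12),-6.5,5,1,(.4505,-.171,.12),-10.3)
E
```

```text
[1,0.000,-0.000,-0.299,-0.001],[1,0.000,-0.000,-0.299,-0.001],[1,0.000,-0.000,-0.299,-0.001],[1,0.000,-0.000,-0.299,-0.001],
[1,0.063,-0.299,-0.000,-0.088],[1,0.067,-0.299,-0.000,-0.088],[1,0.071,-0.298,-0.000,-0.088],[1,0.075,-0.297,-0.000,-0.088],[1,0.079,-0.296,-0.000,-0.088],
```

Call:
{"api": "move_arm", "payload": {"rows": [[1,0,0,-0.1,0],[1,0,0,-0.3,0],[1,0,0,-0.3,0],[1,0,0,-0.3,0],[1,0,0,-0.2,0]]}}

```text
clock: 5.4
tcp_pos: [0.451, -0.1712, 0.1233]
tool_rot: [[0.984, -0.179, 0.002], [-0.179, -0.984, -0.001], [0.003, 0.001, -1.0]]
force: [0.5, -1.6, -3.2]
grip_width: 0.0441
finger_force: 12.0
```

Call:
{"api": "move_arm", "payload": {"rows": [[1,0.063,-0.3,0,-0.088],[1,0.067,-0.3,0,-0.088],[1,0.071,-0.3,0,-0.088],[1,0.075,-0.3,0,-0.088],[1,0.08,-0.295,0,-0.088]]}}

```text
clock: 5.9
tcp_pos: [0.5199, 0.001, 0.1206]
tool_rot: [[0.994, -0.114, -0.0], [-0.114, -0.994, -0.001], [-0.0, 0.001, -1.0]]
force: [0.4, -0.9, -4.1]
grip_width: 0.0438
finger_force: 12.0
```

Call:
{"api": "move_arm", "payload": {"rows": [[1,0,0,0,0],[1,0,0,0,0],[1,0,0,0,0]]}}

```text
clock: 6.2
tcp_pos: [0.5195, -0.0016, 0.1202]
tool_rot: [[0.993, -0.115, -0.001], [-0.115, -0.993, -0.001], [-0.001, 0.001, -1.0]]
force: [-0.1, -0.8, -4.0]
grip_width: 0.0443
finger_force: 12.0
```

```bash
python3 - <<'E'
from h import *
st()
t8=eyes.grab_frame("top")[:,:,::-1];s8=eyes.grab_frame("side")[:,:,::-1]
cv2.imwrite("pics/s4.png",s8);cv2.imwrite("pics/t4.png",t8)
c=lambda im,x,y,w,h: cv2.resize(im[y:y+h,x:x+w],(400,400),interpolation=cv2.INTER_CUBIC)
cv2.imwrite("pics/comp4.png",np.hstack([c(t8,277,170,100,100),c(s8,250,170,100,100)]))
E
```

```text
t 6.2 tcp [ 0.5195 -0.0016  0.1202] yaw -6.63 F [-0.1062 -0.7873 -4.0453] w 0.0442906294154006 ff 11.999729918316007
```

View pics/comp4.png

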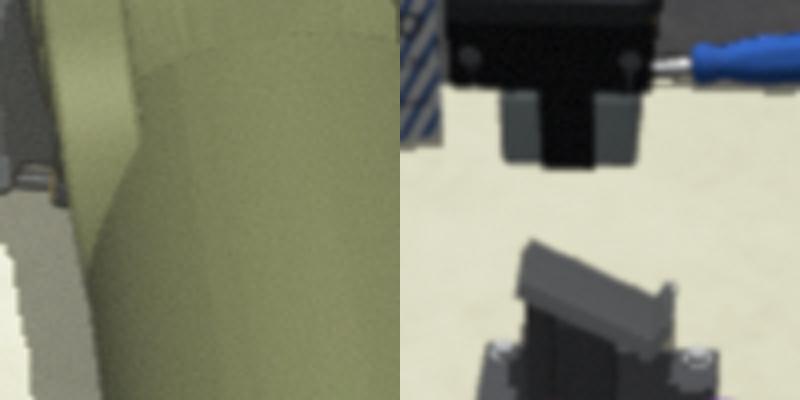

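```bash
cat >> h.py <<'E'
def rayy(n,p,y,sl=0.,x0=0.):
    # intersect with vertical plane  Y = y + sl*(X-x0)
    c=eyes.get_calibration(n);K,R,t=[np.array(c[k]) for k in("intrinsics","R","t")]
    o=-R.T@t;d=R.T@np.linalg.inv(K)@np.array([p[0],p[1],1.])
    k=(y+sl*(o[0]-x0)-o[1])/(d[1]-sl*d[0]);return o+k*d
E
python3 - <<'E'
from h import *
s=cv2.imread("pics/s4.png").max(-1)
for y in(200,204,208): print(y,s[y,268:316].tolist())
for x in(280,292,304): print(x,s[190:225,x].tolist())
sl=np.tan(np.radians(-6.5))
for p in[(275.75,210),(308.75,211)]: print(rayy("side",p,.0203,sl,.5195))
print("fing",rayy("side",(292,211.75),.036,sl,.5195))
# stand: near top edge of saddle hi/lo corners (y=+17mm side) from comp1/comp4
for p in[(279.2,243.5),(313.5,257.5)]: print("saddle near edge",rayy("side",p,.017,sl,.511))
E
```

```text
200 [221, 221, 221, 222, 222, 217, 180, 111, 70, 66, 68, 67, 67, 67, 68, 63, 51, 28, 13, 11, 13, 15, 10, 11, 11, 13, 14, 11, 13, 14, 34, 60, 65, 66, 66, 65, 65, 66, 66, 65, 64, 100, 167, 211, 220, 221, 221, 221]
204 [224, 224, 223, 222, 222, 222, 201, 123, 71, 66, 67, 67, 67, 66, 67, 65, 58, 31, 14, 10, 13, 12, 13, 12, 13, 11, 13, 14, 11, 15, 35, 59, 67, 66, 67, 65, 65, 65, 66, 65, 71, 126, 198, 218, 219, 219, 220, 221]
208 [222, 221, 222, 222, 223, 221, 204, 140, 84, 68, 66, 66, 66, 65, 64, 64, 57, 30, 11, 11, 14, 10, 11, 12, 14, 11, 12, 13, 13, 14, 34, 60, 66, 64, 64, 66, 65, 65, 65, 66, 88, 151, 206, 220, 220, 220, 220, 219]
280 [12, 16, 46, 82, 85, 76, 70, 68, 68, 68, 67, 67, 67, 67, 67, 66, 67, 66, 66, 69, 109, 176, 215, 222, 223, 223, 223, 223, 223, 224, 223, 223, 222, 222, 222]
292 [11, 14, 11, 10, 10, 11, 10, 11, 12, 14, 11, 12, 12, 13, 13, 13, 14, 11, 14, 13, 16, 44, 124, 205, 223, 223, 222, 222, 223, 223, 223, 223, 223, 223, 223]
304 [13, 14, 23, 50, 76, 78, 68, 65, 65, 65, 65, 66, 66, 66, 65, 66, 65, 65, 65, 66, 69, 125, 203, 222, 222, 223, 223, 222, 222, 222, 222, 223, 223, 222, 222]
[0.5467 0.0172 0.1448]
[0.493  0.0233 0.1446]
fing [0.5207 0.0359 0.1522]
saddle near edge [0.5434 0.0133 0.0742]
saddle near edge [0.4846 0.02   0.0462]
```

```bash
python3 - <<'E'
from h import *
a=np.radians(-6.5);u=np.array([np.cos(a),np.sin(a),0]);v=np.array([-np.sin(a),np.cos(a),0]);t=np.radians(28)
X=np.cos(t)*u+np.sin(t)*np.array([0,0,1]);C=np.array([.511,0,.068])
for n in("side","top"):
  for x in(.033,-.0295,-.033):
    for y in(.017,-.017): print(n,x,y,proj(n,C+X*x+v*y).round(1))
  Z=np.cross(X,v);print("liptop",[proj(n,C+X*-.0295+v*y+Z*.01).round(1).tolist() for y in(.017,-.017)])
s=cv2.imread("pics/side0.png");t8=cv2.imread("pics/top0.png")
b=cv2.resize(s[224:264,270:325],None,fx=9,fy=9,interpolation=cv2.INTER_CUBIC)[:360,:400]
cv2.imwrite("pics/comp5.png",np.hstack([cv2.resize(s[224:264,272:322],(500,400),interpolation=cv2.INTER_CUBIC),cv2.resize(t8[190:245,308:348],(291,400),interpolation=cv2.INTER_CUBIC)]))
E
```

```text
side 0.033 0.017 [279.9 239.1]
side 0.033 -0.017 [281.8 228. ]
side -0.0295 0.017 [312.1 253.9]
side -0.0295 -0.017 [313.  242.4]
side -0.033 0.017 [313.9 254.7]
side -0.033 -0.017 [314.7 243.2]
liptop [[314.8, 249.8], [315.7, 238.5]]
top 0.033 0.017 [319.2 196.9]
top 0.033 -0.017 [338.3 198.5]
top -0.0295 0.017 [316.7 229.1]
top -0.0295 -0.017 [335.2 230.7]
top -0.033 0.017 [316.5 230.9]
top -0.033 -0.017 [335.1 232.4]
liptop [[316.4, 231.3], [335.2, 232.9]]
```

View pics/comp5.png

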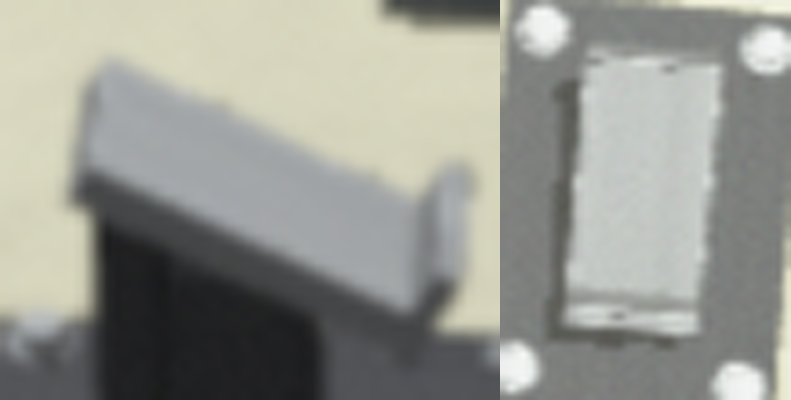

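Call:
{"api": "move_arm", "payload": {"rows": [[1,0.02,0,0.2,0],[1,0,0,0.2,0],[1,0,0,0.07,0],[1,0,0,0.04,0],[1,0,0,0,0]], "squeeze": 10}}

```text
clock: 6.8
tcp_pos: [0.5225, -0.0012, 0.0594]
tool_rot: [[0.993, -0.115, -0.0], [-0.115, -0.993, -0.0], [-0.0, 0.0, -1.0]]
force: [0.6, 0.7, -2.9]
grip_width: 0.0439
finger_force: 10.0
```

Call:
{"api": "move_arm", "payload": {"rows": [[1,-0.045,0,0.025,0],[1,-0.045,0,0.025,0],[1,0,0,0,0]]}}

```text
clock: 7.1
tcp_pos: [0.512, 0.0008, 0.0539]
tool_rot: [[0.994, -0.114, 0.002], [-0.114, -0.994, -0.001], [0.002, 0.0, -1.0]]
force: [-0.6, 0.2, 0.2]
grip_width: 0.0439
finger_force: 10.0
```

Call:
{"api": "move_arm", "payload": {"rows": [[1,-0.028,0,0.028,0],[1,-0.028,0,0.028,0],[1,-0.024,0,0.021,0],[1,-0.024,0,0.021,0],[1,0,0,0,0]]}}

```text
clock: 7.6
tcp_pos: [0.5028, 0.0017, 0.0437]
tool_rot: [[0.993, -0.114, 0.007], [-0.114, -0.993, -0.001], [0.007, 0.0, -1.0]]
force: [3.2, -1.4, 8.6]
grip_width: 0.044
finger_force: 10.0
```

```bash
python3 - <<'E'
from h import *
st()
s8=eyes.grab_frame("side")[:,:,::-1]
cv2.imwrite("pics/comp6.png",cv2.resize(s8[190:290,240:360],(720,600),interpolation=cv2.INTER_CUBIC))
E
```

```text
t 7.6 tcp [0.5028 0.0017 0.0437] yaw -6.55 F [ 3.249  -1.3657  8.5867] w 0.04395131774446039 ff 9.99940603331197
```

View pics/comp6.png

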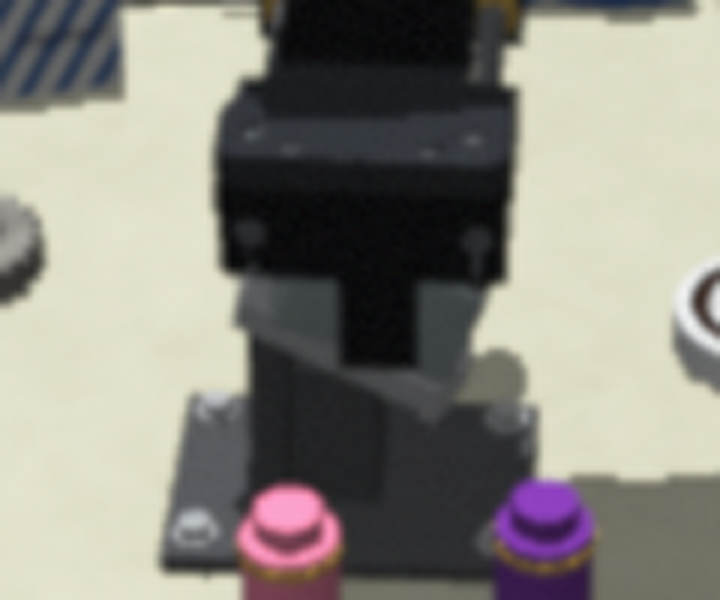

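Call:
{"api": "move_arm", "payload": {"rows": [[1,0.02,0,-0.015,0],[-1,0,0,0,0],[-1,0,0,0,0],[-1,0,0,0,0],[-1,0,0,0,0]]}}

```text
clock: 8.15
tcp_pos: [0.5011, 0.0018, 0.0427]
tool_rot: [[0.993, -0.114, -0.001], [-0.114, -0.993, 0.0], [-0.001, 0.0, -1.0]]
force: [-0.3, 0.3, 0.6]
grip_width: 0.0683
finger_force: 0.0
```

```bash
python3 - <<'E'
from h import *
st();plan((.452,.206,.18),-6.6,6,-1,(.4995,.0015,.18),-6.6)
E
```

```text
t 8.15 tcp [0.5011 0.0018 0.0427] yaw -6.54 F [-0.2812  0.3183  0.6073] w 0.06826586503988427 ff 0.0
[-1,-0.098,-0.275,-0.000,-0.000],[-1,-0.098,-0.275,-0.000,-0.000],[-1,-0.098,-0.275,-0.000,-0.000],[-1,-0.098,-0.275,-0.000,-0.000],[-1,-0.098,-0.275,-0.000,-0.000],[-1,-0.098,-0.275,-0.000,-0.000],
```

Call:
{"api": "move_arm", "payload": {"rows": [[-1,0,0,-0.2,0],[-1,0,0,-0.4,0],[-1,0,0,-0.4,0],[-1,0,0,-0.23,0],[-1,-0.09,-0.28,0,0]]}}

```text
clock: 8.65
tcp_pos: [0.4985, 0.0319, 0.1952]
tool_rot: [[0.992, -0.123, 0.008], [-0.123, -0.992, -0.003], [0.008, 0.002, -1.0]]
force: [0.9, 0.5, -0.4]
grip_width: 0.0869
finger_force: 0.0
```

Call:
{"api": "move_arm", "payload": {"rows": [[-1,-0.09,-0.28,0,0],[-1,-0.09,-0.28,0,0],[-1,-0.09,-0.28,0,0],[-1,-0.09,-0.28,0,0],[-1,-0.09,-0.28,0,0]]}}

```text
clock: 9.15
tcp_pos: [0.4597, 0.2106, 0.1907]
tool_rot: [[0.993, -0.114, 0.0], [-0.114, -0.993, -0.001], [0.0, 0.001, -1.0]]
force: [-0.1, 0.3, -0.1]
grip_width: 0.087
finger_force: 0.0
```

Call:
{"api": "move_arm", "payload": {"rows": [[-1,0,0,0,0],[-1,0,0,0,0]]}}

```text
clock: 9.35
tcp_pos: [0.4598, 0.21, 0.1905]
tool_rot: [[0.994, -0.112, -0.001], [-0.112, -0.994, -0.001], [-0.0, 0.001, -1.0]]
force: [0.4, -1.0, -0.5]
grip_width: 0.0867
finger_force: 0.0
```

```bash
python3 - <<'E'
from h import *
st();plan((.4595,.2105,.188),-6.6,1,-1)
t8=eyes.grab_frame("top")[:,:,::-1];s8=eyes.grab_frame("side")[:,:,::-1]
cv2.imwrite("pics/s7.png",s8);cv2.imwrite("pics/t7.png",t8)
cv2.imwrite("pics/comp7.png",np.hstack([cv2.resize(t8[185:255,290:360],(400,400),interpolation=cv2.INTER_CUBIC),cv2.resize(s8[195:275,260:340],(400,400),interpolation=cv2.INTER_CUBIC)]))
E
```

```text
t 9.35 tcp [0.4598 0.21   0.1905] yaw -6.41 F [ 0.3828 -1.0123 -0.4914] w 0.08673086180391272 ff 0.0
[-1,-0.003,-0.004,0.021,0.022],
```

View pics/comp7.png

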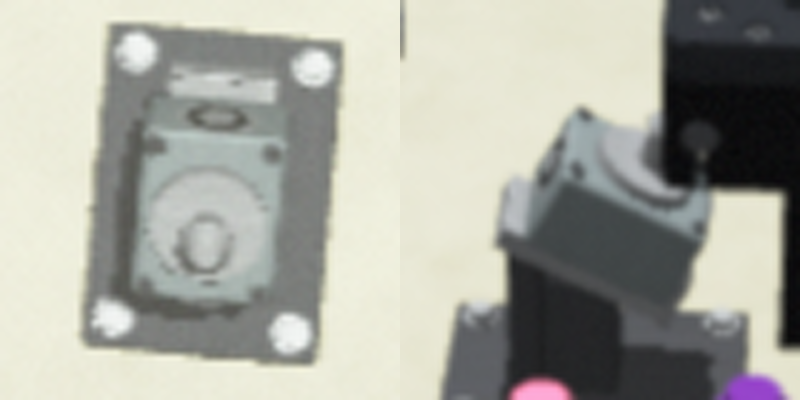

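```bash
python3 - <<'E'
from h import *
a=np.radians(-6.5);u=np.array([np.cos(a),np.sin(a),0]);v=np.array([-np.sin(a),np.cos(a),0]);t=np.radians(28)
k=np.array([0,0,1.]);X=np.cos(t)*u+np.sin(t)*k;Z=np.cross(X,v);C=np.array([.510,0,.068])
print("hi edge px",proj("top",C+.033*X),"block foot(xs=26.5)",proj("top",C+.0265*X),"tip",proj("top",C-.0015*X+.061*Z),"flange",proj("top",C-.0015*X+.039*Z))
print("topface corners top",[proj("top",C+(-.0015+i*.028)*X+j*.022*v+.034*Z).round(1).tolist() for i in(1,-1) for j in(1,-1)])
print("topface corners side",[proj("side",C+(-.0015+i*.028)*X+j*.022*v+.034*Z).round(1).tolist() for i in(1,-1) for j in(1,-1)])
print("foot side",[proj("side",C+(-.0015+i*.028)*X+.022*v).round(1).tolist() for i in(1,-1)])
im=cv2.imread("pics/t7.png");print(im[194:206,331].max(-1).tolist(),im[194:206,325].max(-1).tolist())
E
```

```text
hi edge px [328.7709 198.2781] block foot(xs=26.5) [328.4704 201.7153] tip [326.2518 229.9594] flange [326.6074 224.8147]
topface corners top [[315.2, 207.6], [340.8, 209.8], [313.0, 237.2], [337.9, 239.3]]
topface corners side [[292.6, 228.1], [294.6, 213.9], [322.0, 241.7], [322.8, 227.2]]
foot side [[283.6, 242.4], [312.5, 255.6]]
[129, 131, 137, 160, 189, 150, 193, 197, 170, 141, 111, 113] [129, 129, 145, 155, 199, 198, 200, 195, 145, 120, 112, 135]
```

Call:
{"api": "move_arm", "payload": {"rows": [[-1,0,0,0.4,0],[-1,0,0,0.4,0],[-1,0,0,0.4,0],[-1,0,0,0.24,0],[-1,0,0,0,0]]}}

```text
clock: 9.95
tcp_pos: [0.457, 0.2062, 0.0138]
tool_rot: [[0.993, -0.116, -0.009], [-0.116, -0.993, -0.003], [-0.008, 0.004, -1.0]]
force: [-0.7, 0.1, -0.3]
grip_width: 0.0872
finger_force: 0.0
```

Call:
{"api": "move_arm", "payload": {"rows": [[1,0,0,0,0],[1,0,0,0,0],[1,0,0,0,0],[1,0,0,0,0],[1,0,0,0,0]], "squeeze": 15}}

```text
clock: 10.45
tcp_pos: [0.4611, 0.2095, 0.0188]
tool_rot: [[0.993, -0.114, 0.002], [-0.114, -0.993, -0.0], [0.002, -0.0, -1.0]]
force: [0.4, 0.5, 0.2]
grip_width: 0.0554
finger_force: 0.0
```

Call:
{"api": "move_arm", "payload": {"rows": [[1,0,0,0,0],[1,0,0,0,0],[1,0,0,0,0],[1,0,0,0,0],[1,0,0,0,0]]}}

```text
clock: 10.95
tcp_pos: [0.4603, 0.2095, 0.0179]
tool_rot: [[0.993, -0.114, -0.0], [-0.114, -0.993, -0.0], [-0.0, 0.0, -1.0]]
force: [-0.6, -0.6, 0.3]
grip_width: 0.0248
finger_force: 15.0
```

```bash
python3 - <<'E'
from h import *
st()
im=cv2.imread("pics/t7.png").astype(int)
x0,y0=306,200;s=im[y0:y0+42,x0:x0+42]
br=s[...,0]-s[...,2]  # B-R
m=((br<4)&(s.min(-1)>125)).astype(np.uint8)
for r in range(4,40,1): print(r+y0,"".join("#" if q else "." for q in m[r]),)
print(s[20,8:34].tolist())
E
```

```text
t 10.95 tcp [0.4603 0.2095 0.0179] yaw -6.54 F [-0.5902 -0.6456  0.2858] w 0.024816107979276532 ff 14.999807321000844
204 ######..#.....###....##...###.#####..###..
205 ##.####....#.####..######..####.##..#.###.
206 ##.#.......#.#.##....###....##..#.....###.
207 ######....#...#.####......########..#..#..
208 ###.#....###.........#.#.##....#.....###..
209 #####.............................#.......
210 ###.#.........................#...#...##.#
211 ##.##.........................#..#....##.#
212 ####.....##...................#..##..###.#
213 ####...........................##.#....#.#
214 #..#............#.######..........#.####..
215 #..##..........###########.........##..#.#
216 #.##..........#############......#...#...#
217 ##......#...################.....#....#..#
218 ##......#...#################....#.....#.#
219 ###........###################...#.......#
220 ##......#.###################....#...#...#
221 #.......#.#####################..##.....##
222 #.#.......#####################..###....##
223 #.......#.#####################..#......##
224 ###.....#.#####################..#...#
[... 452 characters left out ...]
##.........##.......##
235 ...........................##.#.........##
236 .##.........#...........................##
237 #####...........#########...............##
238 ######.................................###
239 ########........................#####..###
[[135, 141, 132], [167, 172, 161], [170, 176, 167], [185, 189, 185], [199, 200, 197], [198, 202, 196], [197, 201, 196], [198, 201, 197], [196, 200, 196], [197, 200, 198], [196, 199, 196], [197, 201, 195], [196, 200, 194], [196, 199, 195], [194, 199, 194], [196, 198, 193], [194, 198, 194], [195, 201, 196], [195, 198, 195], [195, 200, 196], [188, 192, 189], [184, 187, 180], [178, 183, 173], [178, 182, 171], [168, 173, 162], [133, 138, 132]]
```

Call:
{"api": "move_arm", "payload": {"rows": [[1,0,0,-0.09,0],[1,0,0,-0.09,0],[1,0,0,0,0],[1,-0.045,0,0,0],[1,-0.045,0,0,0]], "squeeze": 8}}

```text
clock: 11.45
tcp_pos: [0.451, 0.2107, 0.0402]
tool_rot: [[0.993, -0.114, 0.003], [-0.114, -0.993, 0.0], [0.003, -0.001, -1.0]]
force: [3.1, -0.2, 0.2]
grip_width: 0.0248
finger_force: 8.0
```

Call:
{"api": "move_arm", "payload": {"rows": [[1,-0.045,0,0,0],[1,-0.045,0,0,0],[1,-0.045,0,0,0],[1,-0.045,0,0,0],[1,0,0,0,0]]}}

```text
clock: 11.95
tcp_pos: [0.4265, 0.2132, 0.0391]
tool_rot: [[0.994, -0.113, -0.002], [-0.113, -0.994, -0.001], [-0.002, 0.001, -1.0]]
force: [1.7, 1.2, -1.5]
grip_width: 0.025
finger_force: 8.0
```

```bash
python3 - <<'E'
from h import *
st()
s8=eyes.grab_frame("side")[:,:,::-1];cv2.imwrite("pics/s8.png",s8)
E
```

```text
t 11.95 tcp [0.4265 0.2132 0.0391] yaw -6.49 F [ 1.7406  1.1629 -1.4526] w 0.025045913923221953 ff 7.9992605885490775
```

Call:
{"api": "move_arm", "payload": {"rows": [[1,0,0,-0.15,0],[1,0,0,-0.3,0],[1,0,0,-0.3,0],[1,0,0,0,0],[1,0,0,0,0]], "squeeze": 25}}

```text
clock: 12.5
tcp_pos: [0.4275, 0.2129, 0.1292]
tool_rot: [[0.993, -0.114, -0.001], [-0.114, -0.993, -0.001], [-0.001, 0.001, -1.0]]
force: [-0.9, -0.7, -2.1]
grip_width: 0.0246
finger_force: 25.0
```

```bash
python3 - <<'E'
from h import *
st()
s8=eyes.grab_frame("side")[:,:,::-1];cv2.imwrite("pics/s9.png",s8)
p=np.array(bot.state()["tcp_pos"])+[0,0,.051];c=proj("side",p);print(c)
x,y=int(c[0])-50,int(c[1])-45
print(x,y);cv2.imwrite("pics/comp9.png",cv2.resize(s8[y:y+100,x:x+120],(720,600),interpolation=cv2.INTER_CUBIC))
E
```

```text
t 12.5 tcp [0.4275 0.2129 0.1292] yaw -6.56 F [-0.8614 -0.671  -2.1212] w 0.024621833976537142 ff 25.000551659613848
[367.6239 263.9945]
317 218
```

View pics/comp9.png

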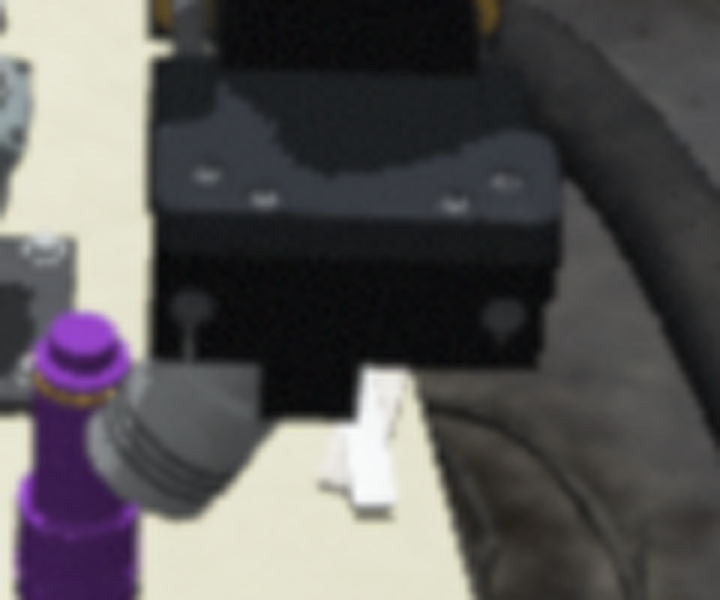

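```bash
python3 - <<'E'
from h import *
im=cv2.imread("pics/s9.png").max(-1).astype(float)
pts=[]
for y in range(288,304):
    r=im[y,340:372];i=[k for k in range(len(r)-1) if r[k]<165<=r[k+1]]
    if i: k=i[-1];pts.append((340+k+(165-r[k])/(r[k+1]-r[k]),y))
print(np.round(pts,1).tolist())
P=np.array([p for p in pts if 291<=p[1]<=299]);k=np.polyfit(P[:,1],P[:,0],1);print("dx/dy",k)
p=np.array([.4275,.2129,.178]);a=np.radians(-6.5);u=np.array([np.cos(a),np.sin(a),0])
for th in(24,26,28,30,32,34,36,38,40):
    t=np.radians(th);d=u*np.sin(t)-np.array([0,0,1])*np.cos(t);e=u*np.cos(t)+np.array([0,0,1])*np.sin(t)
    c=eyes.get_calibration("side");R=np.array(c["R"]);o=-R.T@np.array(c["t"])
    # silhouette line of sleeve cylinder (r 17) : tangent to view ray
    q=p+d*.045;w=o-q;w-=d*(w@d);D=np.linalg.norm(w);w/=D;n=np.cross(d,w);al=np.arccos(.017/D)
    out=[]
    for sg in(1,-1):
        m=w*np.cos(al)+sg*n*np.sin(al)
        A=proj("side",p+d*.027+m*.017);B=proj("side",p+d*.063+m*.017);out.append((A.round(1).tolist(),B.round(1).tolist(),round((B-A)[0]/(B-A)[1],3)))
    print(th,out)
E
```

```text
[[362.7, 289.0], [361.8, 290.0], [360.8, 291.0], [359.9, 292.0], [359.2, 293.0], [358.7, 294.0], [358.1, 295.0], [357.2, 296.0], [356.4, 297.0], [355.6, 298.0], [354.7, 299.0], [353.8, 300.0], [352.4, 301.0], [351.6, 302.0], [350.6, 303.0]]
dx/dy [ -0.7383 575.6333]
24 [([347.1, 272.3], [335.5, 290.5], np.float64(-0.635)), ([368.3, 286.3], [356.1, 304.2], np.float64(-0.679))]
26 [([346.7, 271.7], [334.4, 289.6], np.float64(-0.69)), ([367.4, 286.5], [354.4, 304.1], np.float64(-0.736))]
28 [([346.4, 271.0], [333.2, 288.6], np.float64(-0.748)), ([366.5, 286.6], [352.8, 303.8], np.float64(-0.795))]
30 [([346.1, 270.4], [332.2, 287.6], np.float64(-0.808)), ([365.6, 286.7], [351.1, 303.6], np.float64(-0.856))]
32 [([345.8, 269.7], [331.1, 286.6], np.float64(-0.871)), ([364.7, 286.7], [349.5, 303.2], np.float64(-0.921))]
34 [([345.5, 269.0], [330.1, 285.5], np.float64(-0.936)), ([363.9, 286.7], [347.9, 302.9], np.float64(-0.988))]
36 [([345.3, 268.4], [329.1, 284.5], np.float64(-1.005)), ([363.0, 286.7], [346.3, 302.4], np.float64(-1.06))]
38 [([345.1, 267.7], [328.1, 283.4], np.float64(-1.078)), ([362.1, 286.6], [344.8, 301.9], np.float64(-1.135))]
40 [([344.8, 267.1], [327.2, 282.3], np.float64(-1.156)), ([361.3, 286.6], [343.2, 301.4], np.float64(-1.215))]
```

Call:
{"api": "move_arm", "payload": {"rows": [[1,0,0,-0.25,0],[1,0.047,0.335,0,0],[1,0.047,0.335,0,0],[1,0.047,0.335,0,0],[1,0.047,0.335,0,0]], "squeeze": 30}}

```text
clock: 13.05
tcp_pos: [0.4303, 0.0491, 0.1575]
tool_rot: [[0.993, -0.114, -0.004], [-0.114, -0.993, 0.0], [-0.004, 0.0, -1.0]]
force: [1.3, 0.4, -2.3]
grip_width: 0.0242
finger_force: 30.0
```

Call:
{"api": "move_arm", "payload": {"rows": [[1,0.047,0.335,0,0],[1,0,0,0,0],[1,0,0,0,0],[1,0,0,0,0]]}}

```text
clock: 13.45
tcp_pos: [0.4323, 0.0114, 0.1583]
tool_rot: [[0.994, -0.113, -0.003], [-0.113, -0.994, 0.001], [-0.003, -0.001, -1.0]]
force: [0.1, 0.1, -2.4]
grip_width: 0.0247
finger_force: 30.0
```

```bash
cat > geo.py <<'E'
from h import *
a=np.radians(-6.5);u=np.array([np.cos(a),np.sin(a),0]);v=np.array([-np.sin(a),np.cos(a),0]);k=np.array([0,0,1.])
F=np.array([.491,.0032,.1017]);t=np.radians(28);N=-np.sin(t)*u+np.cos(t)*k
def rd(h,th=29,L=.063):
    t=np.radians(th);return F+h*N+L*(-np.sin(t)*u+np.cos(t)*k)-.051*k
E
python3 - <<'E'
from geo import *
st();s8=eyes.grab_frame("side")[:,:,::-1];cv2.imwrite("pics/s10.png",s8);cv2.imwrite("pics/t10.png",eyes.grab_frame("top")[:,:,::-1])
p=np.array(bot.state()["tcp_pos"])+.051*k
print("rd60",rd(.06),"rd35",rd(.035));plan(rd(.035),-6.5,2,1)
for th in(27,29,31):
    t_=np.radians(th);d=u*np.sin(t_)-k*np.cos(t_)
    R=np.array(eyes.get_calibration("side")["R"]);o=-R.T@np.array(eyes.get_calibration("side")["t"])
    q=p+d*.045;w=o-q;w-=d*(w@d);D=np.linalg.norm(w);w/=D;n=np.cross(d,w);al=np.arccos(.017/D)
    for sg in(1,-1):
        m=w*np.cos(al)+sg*n*np.sin(al);print(th,proj("side",p+d*.027+m*.017),proj("side",p+d*.063+m*.017))
    print("mouth ctr",proj("side",p+d*.063))
print("tip",proj("side",F+.022*N))
for y in range(196,236,2): print(y,s8[y,272:340].max(-1).tolist())
E
```

```text
t 13.45 tcp [0.4323 0.0114 0.1583] yaw -6.46 F [ 0.1469  0.055  -2.3689] w 0.02471706341419938 ff 29.999993294477463
rd60 [0.4327 0.0098 0.1588] rd35 [0.4443 0.0085 0.1367]
[1,0.049,0.008,0.092,0.006],[1,0.049,0.007,0.092,0.006],
27 [328.9625 178.6193] [318.6539 195.4717]
27 [346.7668 189.8484] [336.086  206.4462]
mouth ctr [327.4293 200.8726]
29 [328.6635 178.0335] [317.6885 194.5772]
29 [346.0471 189.9181] [334.7175 206.1944]
mouth ctr [326.2651 200.3039]
31 [328.3847 177.4424] [316.7547 193.6571]
31 [345.3281 189.9619] [333.3617 205.8979]
mouth ctr [325.1227 199.7003]
tip [315.3357 216.5308]
196 [224, 225, 225, 225, 224, 224, 224, 223, 222, 222, 223, 222, 222, 222, 222, 222, 222, 222, 221, 221, 220, 221, 221, 221, 221, 222, 222, 222, 222, 222, 222, 221, 221, 221, 221, 221, 221, 222, 222, 223, 223, 223, 223, 222, 219, 195, 151, 124, 87, 65, 73, 69, 70, 72, 70, 71, 79, 81, 82, 82, 81, 79, 76, 74, 71, 71, 69, 69]
198 [222, 223, 224, 223, 224, 225, 225, 224, 223, 224, 224, 223, 222, 222, 222, 221, 221, 220, 220, 221, 221, 221, 220, 220, 221, 220, 221, 221, 222, 222, 221, 221, 221, 222
[... 5564 characters left out ...]
222, 221, 222, 222, 221, 222]
232 [226, 225, 225, 225, 224, 223, 222, 218, 192, 170, 181, 181, 178, 169, 143, 120, 99, 107, 114, 104, 84, 75, 77, 88, 102, 117, 131, 143, 150, 154, 147, 132, 112, 100, 105, 125, 146, 161, 171, 173, 162, 131, 117, 115, 107, 100, 120, 147, 152, 158, 189, 219, 225, 224, 224, 223, 223, 223, 223, 222, 221, 222, 221, 220, 220, 220, 220, 220]
234 [225, 224, 224, 225, 225, 224, 223, 210, 167, 153, 174, 179, 177, 164, 135, 123, 120, 114, 100, 82, 71, 69, 69, 70, 70, 72, 78, 83, 96, 111, 126, 137, 142, 135, 113, 100, 91, 88, 97, 107, 113, 119, 124, 121, 107, 98, 114, 106, 100, 113, 166, 215, 223, 223, 223, 223, 223, 223, 224, 222, 222, 222, 222, 221, 220, 220, 220, 222]
```

Call:
{"api": "move_arm", "payload": {"rows": [[1,0.049,0.007,0.092,0],[1,0.049,0.007,0.092,0],[1,0.039,0,0.074,0],[1,0.02,0,0.037,0],[1,0,0,0,0]]}}

```text
clock: 14.05
tcp_pos: [0.4514, 0.0065, 0.123]
tool_rot: [[0.993, -0.114, -0.002], [-0.114, -0.993, 0.001], [-0.002, -0.001, -1.0]]
force: [0.2, 0.2, -2.3]
grip_width: 0.0247
finger_force: 30.0
```

```bash
python3 - <<'E'
from geo import *
st();print(rd(.02))
E
```

```text
t 14.05 tcp [0.4514 0.0065 0.123 ] yaw -6.54 F [ 0.1921  0.2449 -2.2754] w 0.02465991658879691 ff 30.000139083713293
[0.4513 0.0077 0.1235]
```

Call:
{"api": "move_arm", "payload": {"rows": [[1,0.008,-0.008,0.015,0],[1,0.008,0,0.015,0],[1,0.008,0,0.015,0],[1,0,0,0,0]]}}

```text
clock: 14.45
tcp_pos: [0.454, 0.0074, 0.1186]
tool_rot: [[0.994, -0.114, -0.002], [-0.114, -0.994, 0.0], [-0.002, -0.0, -1.0]]
force: [-4.6, 1.5, -0.2]
grip_width: 0.0245
finger_force: 30.0
```

Call:
{"api": "move_arm", "payload": {"rows": [[1,0.008,0,0.015,0],[1,0.008,0,0.015,0],[1,0,0,0,0]]}}

```text
clock: 14.75
tcp_pos: [0.4576, 0.0065, 0.1149]
tool_rot: [[0.993, -0.114, 0.002], [-0.114, -0.993, -0.0], [0.002, -0.0, -1.0]]
force: [0.8, -0.4, -4.7]
grip_width: 0.0249
finger_force: 30.0
```

Call:
{"api": "move_arm", "payload": {"rows": [[1,0.008,0,0.015,0],[1,0.008,0,0.015,0],[1,0.008,0,0.015,0],[1,0,0,0,0]], "squeeze": 45}}

```text
clock: 15.15
tcp_pos: [0.4597, 0.0063, 0.1099]
tool_rot: [[0.993, -0.114, -0.0], [-0.114, -0.993, -0.0], [0.0, 0.0, -1.0]]
force: [-2.2, -0.3, 1.3]
grip_width: 0.0247
finger_force: 45.0
```

Call:
{"api": "move_arm", "payload": {"rows": [[1,0.008,0,0.015,0],[1,0.008,0,0.015,0],[1,0,0,0,0]]}}

```text
clock: 15.45
tcp_pos: [0.4613, 0.0062, 0.1071]
tool_rot: [[0.993, -0.114, -0.001], [-0.114, -0.993, -0.001], [-0.001, 0.001, -1.0]]
force: [-6.4, -0.8, 9.8]
grip_width: 0.0248
finger_force: 45.0
```

```bash
python3 - <<'E'
from geo import *
st()
p=np.array(bot.state()["tcp_pos"]);d=p-rd(0);print("dev along N,u-perp,v",d@N,d@np.cross(v,N),d@v)
E
```

```text
t 15.45 tcp [0.4613 0.0062 0.1071] yaw -6.55 F [-6.4271 -0.8442  9.8326] w 0.02483228396941848 ff 45.000900607556105
dev along N,u-perp,v 0.0008065100355788573 0.0012713945250571032 -0.00039528609278647247
```

Call:
{"api": "move_arm", "payload": {"rows": [[1,0.008,0,0.015,0],[1,0,0,0,0],[1,0,0,0,0]]}}

```text
clock: 15.75
tcp_pos: [0.4617, 0.0062, 0.1069]
tool_rot: [[0.993, -0.114, -0.002], [-0.114, -0.993, -0.001], [-0.002, 0.002, -1.0]]
force: [-13.1, 0.9, 23.3]
grip_width: 0.0245
finger_force: 45.0
```

```bash
python3 - <<'E'
from geo import *
st()
p=np.array(bot.state()["tcp_pos"]);d=p-rd(0);print("dev along N,u-perp,v",d@N,d@np.cross(v,N),d@v)
s8=eyes.grab_frame("side")[:,:,::-1].max(-1).astype(float)
cv2.imwrite("pics/s12.png",s8)
pp=p+.051*k
for th in(26,28,30):
    t_=np.radians(th);dd=u*np.sin(t_)-k*np.cos(t_);R=np.array(eyes.get_calibration("side")["R"]);o=-R.T@np.array(eyes.get_calibration("side")["t"])
    q=pp+dd*.045;w=o-q;w-=dd*(w@dd);D=np.linalg.norm(w);w/=D;n=np.cross(dd,w);al=np.arccos(.017/D)
    m=w*np.cos(al)-n*np.sin(al);print(th,proj("side",pp+dd*.027+m*.017),proj("side",pp+dd*.063+m*.017))
for y in range(206,232,2): print(y,s8[y,300:340].astype(int).tolist())
E
```

```text
t 15.75 tcp [0.4617 0.0062 0.1069] yaw -6.55 F [-13.0571   0.8958  23.2796] w 0.024529937524710343 ff 45.00218829140067
dev along N,u-perp,v 0.00050817528923962 0.0014569986160916358 -0.00033941707124185276
26 [328.3973 215.5742] [318.8017 231.1959]
28 [327.6943 215.6692] [317.4608 230.9982]
30 [326.9906 215.7387] [316.1301 230.7573]
206 [224, 224, 224, 224, 223, 223, 222, 221, 219, 200, 156, 116, 96, 90, 90, 90, 92, 92, 92, 86, 79, 54, 24, 14, 10, 11, 13, 11, 12, 11, 10, 14, 14, 29, 92, 171, 215, 222, 222, 222]
208 [224, 224, 223, 223, 222, 222, 221, 215, 184, 127, 97, 93, 94, 92, 91, 91, 91, 90, 88, 84, 76, 52, 24, 16, 14, 11, 9, 12, 9, 10, 12, 13, 12, 30, 100, 178, 215, 221, 222, 223]
210 [224, 224, 224, 224, 224, 223, 211, 172, 118, 93, 93, 95, 94, 95, 92, 90, 88, 86, 85, 81, 73, 48, 22, 14, 13, 13, 11, 13, 13, 10, 13, 10, 12, 38, 118, 201, 221, 222, 223, 222]
212 [225, 225, 225, 224, 221, 202, 158, 109, 92, 91, 93, 93, 93, 93, 92, 89, 87, 83, 80, 77, 68, 46, 22, 13, 11, 10, 13, 11, 10, 11, 14, 12, 15, 37, 119, 202, 221, 221, 222, 222]
214 [226, 226, 224, 210, 163, 113, 93, 94, 9
[... 1019 characters left out ...]
22, 222, 222, 222, 223]
226 [127, 101, 91, 89, 87, 81, 72, 62, 62, 63, 59, 55, 53, 56, 54, 50, 50, 51, 50, 62, 123, 195, 220, 224, 225, 226, 225, 225, 225, 225, 224, 223, 223, 223, 224, 223, 223, 223, 222, 223]
228 [131, 102, 91, 89, 85, 85, 83, 80, 73, 64, 57, 55, 55, 55, 55, 49, 48, 48, 54, 61, 87, 134, 188, 221, 226, 226, 226, 226, 225, 225, 224, 223, 223, 223, 224, 224, 224, 223, 224, 224]
230 [148, 109, 90, 88, 88, 84, 83, 78, 75, 73, 73, 69, 66, 64, 59, 59, 58, 68, 79, 77, 74, 111, 179, 219, 226, 226, 226, 226, 225, 224, 223, 223, 223, 223, 224, 223, 223, 223, 223, 223][ WARN:0@0.879] global loadsave.cpp:1063 imwrite_ Unsupported depth image for selected encoder is fallbacked to CV_8U.
```

Call:
{"api": "move_arm", "payload": {"rows": [[1,0,0,0,0],[1,0,0,0,0],[1,0,0,0,0],[1,0,0,0,0],[1,0,0,0,0]]}}

```text
clock: 16.3
tcp_pos: [0.4616, 0.0062, 0.1069]
tool_rot: [[0.993, -0.114, -0.002], [-0.114, -0.993, -0.001], [-0.002, 0.002, -1.0]]
force: [-13.1, 0.7, 23.0]
grip_width: 0.0243
finger_force: 45.0
```

Stable and rigidly home; handing in.

```bash
python3 -c "
from rig import bot
print(bot.close_job())"
```

```text
the job is handed in; nothing more can be done
None
```

I handed the job in at 16.3 s with no verdict returned: the block sits on the saddle, and I'm still gripping the coupler and pressing it onto the nipple with about 29 N. The press went rigid and held steady, so I judge it fully home; I could not read the piston itself.

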